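# Sort full from empty part tins by weight and stack them squarely

## Robot

A 7-joint arm with a two-finger parallel gripper is mounted at the origin on the work surface. World frame = base frame: x ahead of the robot, y to its left, z up, the work surface at z = 0. Lengths are in mm, angles in rad, forces in N, time in s.
With the tool pointing down it reaches from about 425 to 875 mm from the base axis. Payload 4.7 kg.
Tool frame: the origin (TCP) lies midway between the tips of the shut fingers; the grasp point (between the pads) lies 19 mm behind it; y points along the fingers, z is the direction in which the jaws open and shut, and the axes are right-handed (so a half turn about y gives the same grasp; the last joint's range is limited). The gripper opens to 85 mm and grips with 20 to 120 N. Pads are 22 mm wide; open, the fingers measure 114 mm over their backs; the gripper's body (76 mm by 85 mm) begins 54 mm behind the grasp point. The pads swing forward as they close: fully open they stand 13 mm farther back than shut.
Start: joints at [-1.108, 0.321, -0.07, 1.45, 0.023, 1.371, -0.057], TCP at [282.056, 585.639, 198.449] pointing down, gripper open.
Joint ranges: [-2.86, 2.86], [-0.3, 2.09], [-1.38, 1.24], [0.06, 2.45], [-1.56, 4.7], [0.09, 2.05], [-2.69, 2.69]. Speed limits (rad/s): [2.57, 2.57, 3.14, 3.14, 3.14, 3.14, 3.14].

## Interface

Orientations are given as a unit quaternion [w, x, y, z].
In Python, from cell import * gives the robot as it stands. The module is installed in compiled form; this text tells all that it offers.
- The arm moves only by the tool carry_out, never from a script. Its argument "plan" is a list of rows, each a list of 7 numbers: the shift along the tool's x, y, z in cm, then the turn, a rotation vector about the tool's x, y, z in degrees, then the finger opening in cm, from 0 to 8.54. A call has 1 to 20 rows; each row is the pose to reach, as a shift and turn from the pose commanded when the call began, along the tool's axes at that moment; what a row does not reach only later rows make up. A row lasts 1/10 s, in which the tool goes at most 50 mm and 8.59 degrees, less where a joint would pass 70% of its speed; a pose out of reach is approached as far as the arm can. A call with a gripper value outside its range is refused whole. The fingers move at their own pace and stop on an object; "squeeze" is the grip in N (left out, the last holds). Time passes only in rows, so rows that repeat a pose let the fingers close. It gives the time, the measured TCP pose, the force and the opening at its end, in the units of the state.
- state(): the state, without advancing time (a new reading comes with each control period).
- get_image(name): name is "side" or "top"; returns a dict with "frame" (420x560x3 uint8, red, green, blue), "fx", "fy", "cx", "cy" (pixels), "world_from_camera" (4x4, takes a point from camera to world coordinates). Camera axes: x right, y up, looking along -z (the intrinsics and any distortion apply to the point x, -y, -z); pixel columns grow to the right and rows downward; lengths in mm; the calibration is good to about 2 mm. A picture is of the moment at which its call begins. There is no depth.
- hand_in(): hands the job in, once; it reports no verdict.
Trained networks look in a picture, given as the dict that the camera call returned (one of the last four; its "shot" number tells which), for a name from the list of things; names that differ only in an ending like _2 or _b are one class to them, and where a whole thing is asked for, a point or a joint stands for the part that bears it (a point fixed in the world has none). Each returns a list of dicts, best first, with "p" (0 to 1); they miss things now and then, are a little off and sometimes report something else, mostly with a low value. They report only what shows in the picture. A call takes as long as a camera call. They do not tell look-alikes from the thing itself.
- masks_of(picture, thing): "region" (420x560 bool, what is visible of it).
- mark_of(picture, thing): "centre" ([x, y, z] in mm, in world coordinates, good to about 4 mm: a listed point, or the origin of a listed thing).
The state is a dict: "t": time; "qpos": joint angles; "qvel": joint speeds; "joint_torque": joint torques, N m; "eef_pos": TCP position; "eef_rot": TCP orientation; "ft_force": force on the tool from outside, world axes, zero at the start; "ft_torque": the same for the moment, N m; "width": finger opening in mm.
Only numpy, scipy, OpenCV 4.12 (cv2) and the standard library are available. Lean on these libraries where they do the work, as an engineer would, in place of code of your own. Each camera call takes 0.05 s, during which the arm holds its last target.

## Task

Three closed flat tins lie on the welding table; they look alike, but some hold a steel blank and some are empty. Lift each one to feel whether it is heavy or light, then stack the full ones on the tin that lies on the wooden skid and the empty ones on the tin that lies on the round steel plate, each pile square with its edges flush. Leave the two bottom tins where they are, keep every tin flat side down all the way, and do not disturb the other things on the table.

Things in the scene. Friction and masses are not known exactly. Their poses are not given: they have to be found in the camera images.
- tin_a_center (a point): flat closed metal tin, 130 (x) x 60 (y) x 30 mm high, same either way round; point: its centre, 15 mm up; x along its length, z up. Loose, flat on the table. Looks like the others; whatever its name it may be full (steel blank in its middle, 0.60 kg in all) or empty (0.21 kg), each +-0.02 kg. Of the three at least one is full and one empty; which and how many varies. Only lifting tells.
- tin_b_center (a point): flat closed metal tin, 130 (x) x 60 (y) x 30 mm high, same either way round; point: its centre, 15 mm up; x along its length, z up. Loose, flat on the table. Looks like the others; whatever its name it may be full (steel blank in its middle, 0.60 kg in all) or empty (0.21 kg), each +-0.02 kg. Of the three at least one is full and one empty; which and how many varies. Only lifting tells.
- tin_c_center (a point): flat closed metal tin, 130 (x) x 60 (y) x 30 mm high, same either way round; point: its centre, 15 mm up; x along its length, z up. Loose, flat on the table. Looks like the others; whatever its name it may be full (steel blank in its middle, 0.60 kg in all) or empty (0.21 kg), each +-0.02 kg. Of the three at least one is full and one empty; which and how many varies. Only lifting tells.
- full_base_center (a point): flat closed metal tin, 130 (x) x 60 (y) x 30 mm high, same either way round; point: its centre, 15 mm up; x along its length, z up. Bottom of the pile of FULL tins: loose (0.60 kg) on the wooden skid. Its top is 48 mm above the table. Full tins go on it, one on another.
- empty_base_center (a point): flat closed metal tin, 130 (x) x 60 (y) x 30 mm high, same either way round; point: its centre, 15 mm up; x along its length, z up. Bottom of the pile of EMPTY tins: loose (0.21 kg) on the round steel plate. Its top is 48 mm above the table. Empty tins go on it, one on another.
- skid: slatted wooden skid, 160 (x) x 102 (y) x 18 mm high, fixed to the table; origin at the centre of its underside
- round_plate: dark round steel plate, 180 mm across, 18 mm high, fixed to the table; origin at the centre of its underside
- spray_can: bystander: white upright can, 64 mm across, 190 mm high; origin at the centre of its underside.
- tape: bystander: black tape measure, 75 x 40 x 66 mm high; origin at the centre of its underside.
- magnet: bystander: flat grey triangular welding angle, about 120 x 115 x 25 mm high; origin in the middle of its underside.
Things that resemble listed ones, but are neither listed nor needed, are in the scene too. What is shaped like the part that bears tin_c_center but red is not meant. What is shaped like the part that bears tin_a_center but pink is not meant.

How it is judged (in metres and radians):
At the end, for the whole second after the job is handed in: Full tins are piled on the skid's tin, empty ones on the round plate's tin (told by the load under each pile); each within 6 mm and 0.09 rad of square over its bottom tin, flat (0.06 rad), at rest (0.02 m/s); bottom tins within 20 mm of their start (((horizontal distance between tin_a_center and full_base_center below 0.006 m and angle between the x axis of tin_a_center and the x axis of full_base_center, either way round below 0.09 rad) or (horizontal distance between tin_a_center and empty_base_center below 0.006 m and angle between the x axis of tin_a_center and the x axis of empty_base_center, either way round below 0.09 rad)) and ((horizontal distance between tin_b_center and full_base_center below 0.006 m and angle between the x axis of tin_b_center and the x axis of full_base_center, either way round below 0.09 rad) or (horizontal distance between tin_b_center and empty_base_center below 0.006 m and angle between the x axis of tin_b_center and the x axis of empty_base_center, either way round below 0.09 rad)) and ((horizontal distance between tin_c_center and full_base_center below 0.006 m and angle between the x axis of tin_c_center and the x axis of full_base_center, either way round below 0.09 rad) or (horizontal distance between tin_c_center and empty_base_center below 0.006 m and angle between the x axis of tin_c_center and the x axis of empty_base_center, either way round below 0.09 rad)) and contact force between full_base and skid above 11 N and (contact force between full_base and skid below 12.6 N or contact force between full_base and skid above 15.5 N) and contact force between empty_base and round_plate between 3.2 and 7.2 N and linear speed of each of tin_a, tin_b, tin_c below 0.02 m/s and angle between each of tin_a_center, tin_b_center, tin_c_center's own z axis and vertical below 0.06 rad and distance of each of full_base_center, empty_base_center from where it was at the start of the episode below 0.02 m); the robot touches nothing.
It fails at once if a tin is tipped by more than 0.6 rad (angle between any of tin_a_center, tin_b_center, tin_c_center, full_base_center, empty_base_center's own z axis and vertical above 0.6 rad).
It fails at once if the spray can, the tape measure or the welding angle is moved by more than 30 mm (distance of any of spray_can, tape, magnet from where it was at the start of the episode above 0.03 m).
It also fails if it takes over 67 s, if anything falls off the work surface, if the arm or the gripper's body presses on something with over 40 N, if the wrist force passes 120 N, or if a joint passes its speed limit or range.

## Working session

There is one attempt and no reset: what is moved stays moved. The work goes in short steps, Python scripts to look and compute and a tool call to move; the robot and the scene stay as the last step left them, time stands still between calls to the robot, and variables do not carry over. Pictures are saved under pics/ and viewed, and the job is handed in when it is done.

Besides the shell and the picture viewer there is one more tool, called after ">>>" by a JSON object that holds its "name" and its "arguments". carry_out: Moves the arm, as the interface text tells. Its arguments: {"type":"object","properties":{"plan":{"type":"array","items":{"type":"array","items":{"type":"number"}}},"squeeze":{"type":"number"}},"required":["plan"]}

```bash
mkdir -p pics; ls; python3 - <<'E'
from cell import *
import cv2, json
s=state(); print({k:(s[k] if not hasattr(s[k],'tolist') else s[k].tolist()) for k in s})
for n in("top","side"):
    p=get_image(n); cv2.imwrite(f"pics/{n}0.png",p["frame"][:,:,::-1]); print(n,p["shot"],p["fx"],p["fy"],p["cx"],p["cy"],[k for k in p]); print(p["world_from_camera"])
    for t in ["tin_a_center","full_base_center","empty_base_center","skid","round_plate","spray_can","tape","magnet"]:
        print(t,[(round(float(d["p"]),2),[round(float(v)) for v in d["centre"]]) for d in mark_of(p,t)])
print(state()["t"])
E
```

```text
pics
{'t': 0.0, 'qpos': [-1.1078723540874693, 0.3218330171744677, -0.07010101715792337, 1.4516920235839248, 0.02260130202642515, 1.3708077636339524, -0.05686868818592073], 'qvel': [0.0011088858750215537, 4.030613587310562e-05, 0.0003420223037545577, -0.0006484784792537703, 0.0002846048976070509, 0.0008655333471643117, 0.0006081151614676457], 'joint_torque': [0.00048013413106673397, -49.35863256454468, -0.38213761523365974, -31.432929039001465, 0.013083999801892787, 0.01158028288045898, 7.637515153646746e-07], 'eef_pos': [281.81141543901356, 585.0503927021329, 197.30864936984756], 'eef_rot': [-0.6887021356153873, 0.6900618142182934, -0.1574480956693375, 0.1572073730034999], 'ft_force': [-0.0027992512447341123, 0.07241990475279089, -0.4300164012033152], 'ft_torque': [0.021039235344987875, -0.03996254703573962, 0.04306272623686866], 'width': 85.04715597227141}
top 1 443.70170431848084 443.70170431848084 281.1701720380398 213.05403807637808 ['frame', 'fx', 'fy', 'cx', 'cy', 'world_from_camera', 'shot']
[[-4.54306488e-03  9.97030248e-01 -7.68768161e-02  4.44145585e+02]
 [-9.99879450e-01 -
[... 593 characters left out ...]
'fy', 'cx', 'cy', 'world_from_camera', 'shot']
[[ 9.93748687e-01  5.10784396e-02 -9.92700366e-02  4.22716734e+02]
 [-1.10171334e-01  5.92454582e-01 -7.98034990e-01 -1.03926634e+03]
 [ 1.80506060e-02  8.03982936e-01  5.94378343e-01  8.27232380e+02]
 [ 0.00000000e+00  0.00000000e+00  0.00000000e+00  1.00000000e+00]]
tin_a_center [(0.92, [439, -292, 14]), (0.74, [281, -409, 18])]
full_base_center [(0.88, [643, -203, 32]), (0.73, [437, 218, 16])]
empty_base_center [(0.83, [649, 161, 33])]
skid [(0.63, [650, -196, 1])]
round_plate [(0.96, [640, 168, 3])]
spray_can [(0.7, [605, 424, 0])]
tape [(0.89, [568, -425, 0]), (0.2, [440, -294, 14])]
magnet [(0.66, [794, 18, 0]), (0.63, [648, -198, 1])]
0.9
```

View pics/top0.png

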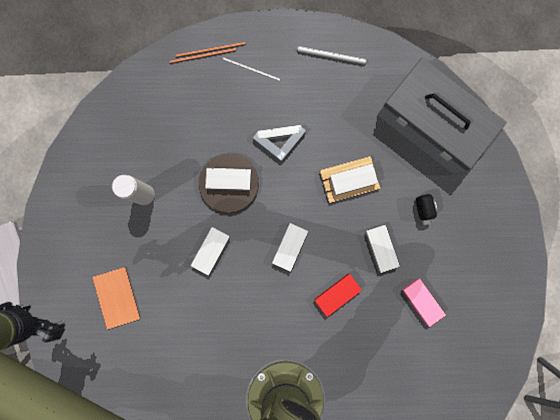

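View pics/side0.png

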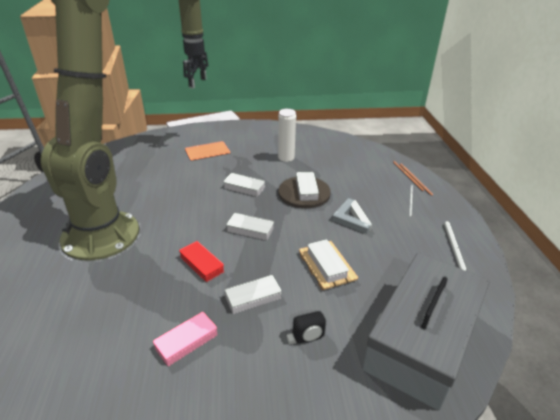

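```bash
cat > h.py <<'E'
from cell import *
import cv2, numpy as np
from scipy.optimize import least_squares
def unproj(p,uv,z):
    T=np.array(p["world_from_camera"]); uv=np.atleast_2d(uv).astype(float)
    d=np.c_[(uv[:,0]-p["cx"])/p["fx"],-(uv[:,1]-p["cy"])/p["fy"],-np.ones(len(uv))]@T[:3,:3].T
    o=T[:3,3]; return o+d*((z-o[2])/d[:,2])[:,None]
def proj(p,X):
    T=np.array(p["world_from_camera"]); c=(np.atleast_2d(X)-T[:3,3])@T[:3,:3]
    return np.c_[p["cx"]+p["fx"]*c[:,0]/-c[:,2], p["cy"]-p["fy"]*c[:,1]/-c[:,2]]
E
python3 - <<'E'
import cv2,numpy as np
t=cv2.imread('pics/top0.png'); s=cv2.imread('pics/side0.png')
a=cv2.resize(t[150:290,180:410],None,fx=3.4,fy=3.4,interpolation=cv2.INTER_CUBIC)
b=cv2.resize(s[150:330,200:380],None,fx=3.3,fy=3.3,interpolation=cv2.INTER_CUBIC)
cv2.imwrite('pics/ct.png',a);cv2.imwrite('pics/cs.png',b)
g=cv2.cvtColor(t,cv2.COLOR_BGR2GRAY)
print(g[249,360:405]);print(g[180,195:260]);print(g[180,315:385]);print(g[248,265:315])
E
```

```text
[102  98  94  92  93  93  95  91  59  40  49  64 118 195 224 211 216 217
 216 217 214 214 214 216 208 210 209 216 217 220 221 214 235 221 104  92
  99 101  98 102  97 100 103  99 103]
[108 106 112 102  87  81  82  83  83  70 129 226 246 237 238 239 237 235
 238 238 239 238 236 238 238 239 236 238 239 237 238 235 238 238 235 237
 235 238 239 238 238 238 237 238 238 238 237 237 238 238 237 238 239 245
 240 117  73  83  85  88  88  89  89  94 109]
[111 112 114 114 114 105  45  41  36  33  61 112 156 167  81  81 139 232
 247 238 237 235 239 236 237 235 236 235 236 236 236 238 238 237 237 239
 238 237 239 239 237 240 235 236 238 237 237 238 240 238 237 236 237 236
 233 234 234 235 236 235 237 238 189 104 101 102 114 119 119 118]
[112 112 118 117 113 105 103 104 105 104 104 107  99 152 234 226 216 219
 221 222 223 220 220 222 219 217 216 218 220 224 221 221 220 220 223 174
  56 104 106 102 106 101 105 103 104 101 108 104 103 104]
```

View pics/ct.png

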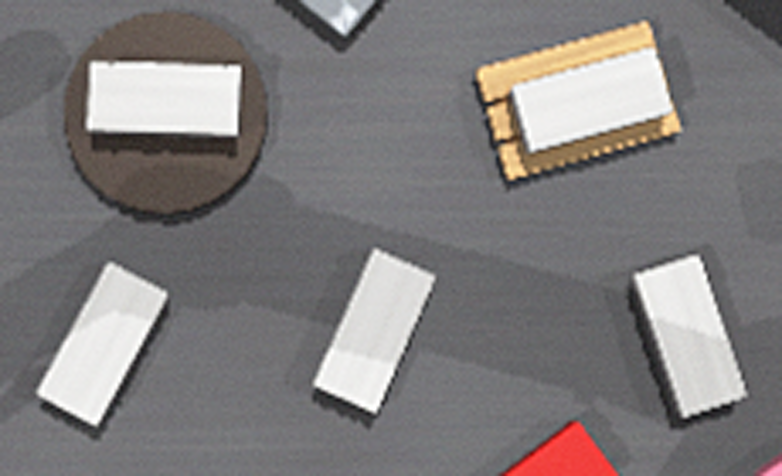

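View pics/cs.png

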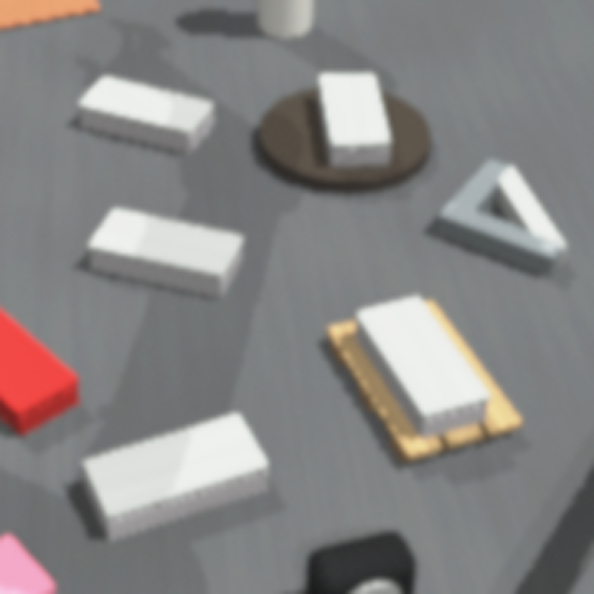

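```bash
cat >> h.py <<'E'
def tins(p,zs,thr=165,sat=40):
    """zs: list of (u,v,z) seeds. returns x,y,yaw,len,wid of top face"""
    f=p["frame"]; g=cv2.cvtColor(f,cv2.COLOR_RGB2GRAY); K=4
    G=cv2.resize(g,None,fx=K,fy=K,interpolation=cv2.INTER_LINEAR)
    S=cv2.resize((f.max(2).astype(int)-f.min(2)).astype(np.uint8),None,fx=K,fy=K,interpolation=cv2.INTER_LINEAR)
    M=((G>thr)&(S<sat)).astype(np.uint8)
    M=cv2.morphologyEx(M,cv2.MORPH_OPEN,np.ones((9,9),np.uint8))
    n,L,st,c=cv2.connectedComponentsWithStats(M)
    out=[]
    for u,v,z in zs:
        l=L[int(v*K),int(u*K)]
        if l==0: out.append(None); continue
        ys,xs=np.where(L==l)
        W=unproj(p,np.c_[(xs+.5)/K-.5,(ys+.5)/K-.5],z)[:,:2]
        m=W.mean(0); C=np.cov((W-m).T); w,V=np.linalg.eigh(C)
        yaw=np.arctan2(V[1,1],V[0,1]); yaw=(yaw+np.pi/2)%np.pi-np.pi/2
        (rc,rs,ra)=cv2.minAreaRect(W.astype(np.float32))
        out.append((m[0],m[1],np.degrees(yaw),np.sqrt(12*w[1]),np.sqrt(12*w[0]),rc))
    return out
E
python3 - <<'E'
from h import *
np.set_printoptions(precision=1,suppress=True)
p=get_image("top")
for n,o in zip("tinL tinM tinR full empty".split(),tins(p,[(210,252,30),(290,248,30),(382,249,30),(353,180,48),(228,180,48)])): print(n,np.array(o[:5]),o[5])
for t in ["skid","round_plate","magnet","tape"]:
    m=[d for d in masks_of(p,t)][:1]
    for d in m:
        ys,xs=np.where(d["region"]); print(t,d["p"],unproj(p,[[xs.mean(),ys.mean()]],18)[0])
s=get_image("side")
for n,o in zip("tinL tinM tinR full empty".split(),tins(s,[(243,181,30),(248,224,30),(250,293,30),(327,258,48),(306,183,48)],thr=205)): print(n,o and (np.array(o[:5]),o[5]))
E
```

```text
tinL [435.  219.1 -28.6 129.2  59.3] (435.3601989746094, 219.02996826171875)
tinM [445.3 -16.4 -24.3 129.7  59. ] (445.8943176269531, -16.581947326660156)
tinR [ 440.7 -291.5   18.1  129.4   58.9] (440.35308837890625, -291.4937438964844)
full [ 645.  -206.4  -74.7  130.1   59.8] (645.1881103515625, -206.58457946777344)
empty [646.9 165.1  88.3 129.4  59.8] (647.0083618164062, 165.13186645507812)
skid 0.74 [ 645.2 -184.3   18. ]
round_plate 0.81 [630.6 166.9  18. ]
magnet 0.63 [767.3  12.6  18. ]
tape 0.82 [ 557.6 -429.2   18. ]
tinL (array([437.3, 217.8, -29.6, 127. ,  55.2]), (437.97418212890625, 217.69430541992188))
tinM (array([447.7, -17.7, -24.6, 128.9,  54.1]), (448.5489807128906, -17.62786102294922))
tinR (array([ 443.3, -293.5,   18.4,  126.1,   57.3]), (443.5549621582031, -292.9637451171875))
full (array([ 649. , -209.6,  -74.9,  129.4,   59.1]), (648.3969116210938, -207.150390625))
empty (array([649.3, 161.9,  87.8, 128.8,  56.5]), (649.69189453125, 164.29530334472656))
```

```bash
cat >> h.py <<'E'
from scipy.spatial.transform import Rotation as Ro
AZ0=np.degrees(np.arctan2(585.6,282.0))
R0=Ro.from_quat(np.array([-0.6887021356153873,0.6900618142182934,-0.1574480956693375,0.1572073730034999]),scalar_first=True).as_matrix()
PSI0=np.degrees(np.arctan2(R0[1,0],R0[0,0]))  # yaw of tool x axis
def Rdown(psi):
    x=np.array([np.cos(psi),np.sin(psi),0]); y=np.array([0,0,-1.]); return np.c_[x,y,np.cross(x,y)]
def rel(pos,tinyaw,s=None):
    """tool x along tin x (jaw z across width). returns shift cm in tool axes, rotvec deg"""
    s=s or state(); P=np.array(s["eef_pos"]); R=Ro.from_quat(s["eef_rot"],scalar_first=True).as_matrix()
    pos=np.array(pos,float); az=np.degrees(np.arctan2(pos[1],pos[0]))
    best=min([tinyaw+k*180 for k in range(-3,4)],key=lambda a:abs(((a-PSI0)-(az-AZ0)+180)%360-180))
    Rt=Rdown(np.radians(best)); rv=np.degrees((Ro.from_matrix(R.T@Rt)).as_rotvec())
    return np.round(R.T@(pos-P)/10,2),np.round(rv,1),((best-PSI0)-(az-AZ0)+180)%360-180
def show(s=None):
    s=s or state(); R=Ro.from_quat(s["eef_rot"],scalar_first=True).as_matrix()
    print("t",round(s["t"],2),"pos",np.round(s["eef_pos"],1),"psi",round(np.degrees(np.arctan2(R[1,0],R[0,0])),1),"yaxis",np.round(R[:,1],3),"F",np.round(s["ft_force"],2),"w",round(s["width"],1),"q",np.round(s["qpos"],2))
E
python3 - <<'E'
from h import *
show(); print(R0, PSI0)
for n,x,y,a in [("L",435.5,218.5,-28.8),("M",446,-17,-24.4),("R",441.5,-292,18.2)]:
    print(n,rel([x,y,120],a),rel([x,y,3],a))
E
```

```text
t 1.2 pos [282.  585.6 198.4] psi -25.7 yaxis [ 0.  0. -1.] F [-0.12 -0.21  0.62] w 85.1 q [-1.11  0.32 -0.07  1.45  0.02  1.37 -0.06]
[[ 9.00991878e-01 -7.59730042e-04  4.33835290e-01]
 [-4.33835944e-01 -1.79893114e-03  9.00990087e-01]
 [ 9.59305745e-05 -9.99998093e-01 -1.95042054e-03]] -25.711246428644824
L (array([ 29.75,   7.84, -26.42]), array([-0. ,  3.1,  0. ]), np.float64(34.55382791093621)) (array([ 29.75,  19.54, -26.42]), array([-0. ,  3.1,  0. ]), np.float64(34.55382791093621))
M (array([ 40.92,   7.84, -47.18]), array([-0. , -1.3,  0. ]), np.float64(67.78062574036596)) (array([ 40.92,  19.54, -47.18]), array([-0. , -1.3,  0. ]), np.float64(67.78062574036596))
R (array([ 52.44,   7.84, -72.16]), array([ -0. , 136.1,  -0. ]), np.float64(-38.322318476535884)) (array([ 52.44,  19.54, -72.16]), array([ -0. , 136.1,  -0. ]), np.float64(-38.322318476535884))
```

>>> {"name": "carry_out", "arguments": {"plan": [[29.75,7.84,-26.42,0,3.1,0,8.54],[29.75,7.84,-26.42,0,3.1,0,8.54],[29.75,7.84,-26.42,0,3.1,0,8.54],[29.75,7.84,-26.42,0,3.1,0,8.54],[29.75,7.84,-26.42,0,3.1,0,8.54],[29.75,7.84,-26.42,0,3.1,0,8.54],[29.75,7.84,-26.42,0,3.1,0,8.54],[29.75,7.84,-26.42,0,3.1,0,8.54],[29.75,7.84,-26.42,0,3.1,0,8.54],[29.75,7.84,-26.42,0,3.1,0,8.54],[29.75,7.84,-26.42,0,3.1,0,8.54]], "squeeze": 40}}

```text
t: 2.3
eef_pos: [435.2, 220.0, 120.4]
eef_rot: [0.685, -0.685, 0.175, -0.176]
ft_force: [-0.2, 0.8, 0.3]
width: 85.3
```

```bash
python3 - <<'E'
from h import *
show(); print(rel([435.5,218.5,3],-28.8))
E
```

```text
t 2.3 pos [435.2 220.  120.4] psi -28.7 yaxis [ 0.     0.001 -1.   ] F [-0.24  0.76  0.32] w 85.3 q [-0.71  0.03  0.19  1.95 -0.01  1.16  0.55]
(array([ 0.1 , 11.74, -0.13]), array([-0.1,  0.1, -0. ]), np.float64(34.55382791093621))
```

>>> {"name": "carry_out", "arguments": {"plan": [[0,4.0,0,0,0,0,8.54],[0,8.0,0,0,0,0,8.54],[0,11.0,0,0,0,0,8.54],[0,11.7,0,0,0,0,8.54],[0,11.7,0,0,0,0,8.54],[0,11.7,0,0,0,0,5.5],[0,11.7,0,0,0,0,5.5],[0,11.7,0,0,0,0,5.5],[0,11.7,0,0,0,0,5.5],[0,11.7,0,0,0,0,5.5],[0,11.7,0,0,0,0,5.5]], "squeeze": 40}}

```text
t: 3.4
eef_pos: [435.6, 218.6, 3.3]
eef_rot: [0.685, -0.685, 0.176, -0.176]
ft_force: [0.5, -0.5, 0.3]
width: 54.9
```

```bash
python3 - <<'E'
from h import *
show()
p=get_image("side"); cv2.imwrite("pics/g1.png",cv2.resize(p["frame"][120:260,160:320,::-1],None,fx=4,fy=4))
E
```

```text
t 3.4 pos [435.6 218.6   3.3] psi -28.8 yaxis [ 0.  0. -1.] F [ 0.49 -0.5   0.3 ] w 54.9 q [-0.7   0.17  0.2   2.06 -0.04  0.91  0.58]
```

View pics/g1.png

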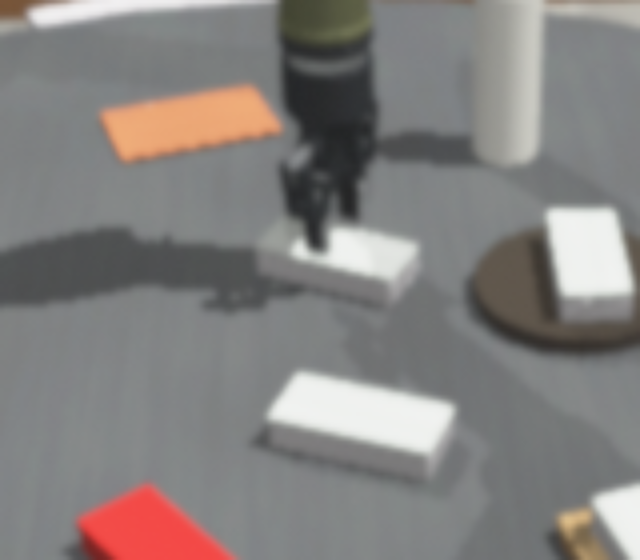

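```bash
python3 - <<'E'
from h import *
p=get_image("side"); t=get_image("top")
for q in (p,t):
    print(proj(q,[[435.5,218.5,3],[435.5,218.5,30],[435.5,218.5,60],[435.5+30*.482,218.5+30*.876,30],[435.5-30*.482,218.5-30*.876,30]]))
    f=q["frame"].copy()
    c=proj(q,[[435.5,218.5,30]])[0].astype(int)
    a=cv2.resize(f[c[1]-50:c[1]+50,c[0]-60:c[0]+60,::-1],None,fx=6,fy=6,interpolation=cv2.INTER_CUBIC)
    cv2.imwrite("pics/g2_%s.png"%q["shot"],a); print(c,q["shot"])
E
ls pics
```

```text
[[243.18362845 187.38813287]
 [242.88791473 180.85871606]
 [242.55172479 173.43557653]
 [246.75828972 176.66960095]
 [238.89844744 185.17673117]]
[242 180] 6
[[211.13599224 250.47510811]
 [209.8271663  250.54070794]
 [208.30807595 250.61684646]
 [200.91047665 245.64910542]
 [218.75361495 255.43766414]]
[209 250] 7
cs.png
ct.png
g1.png
g2_6.png
g2_7.png
side0.png
top0.png
```

View pics/g2_6.png

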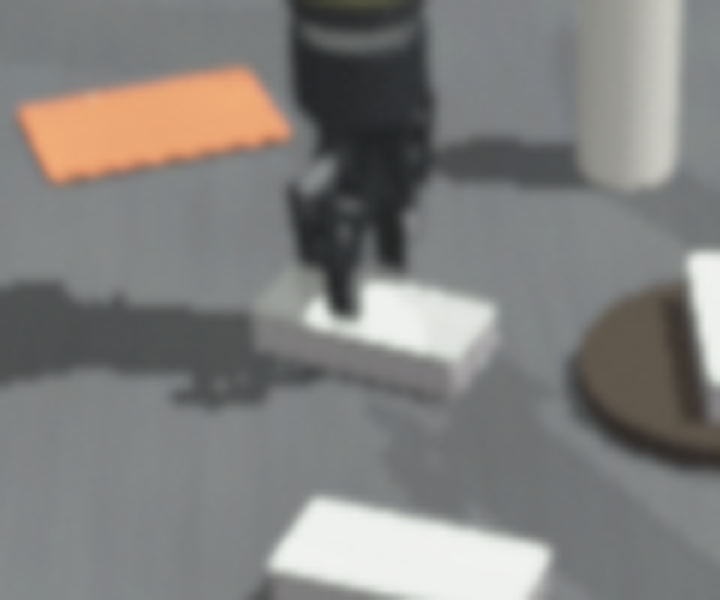

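View pics/g2_7.png

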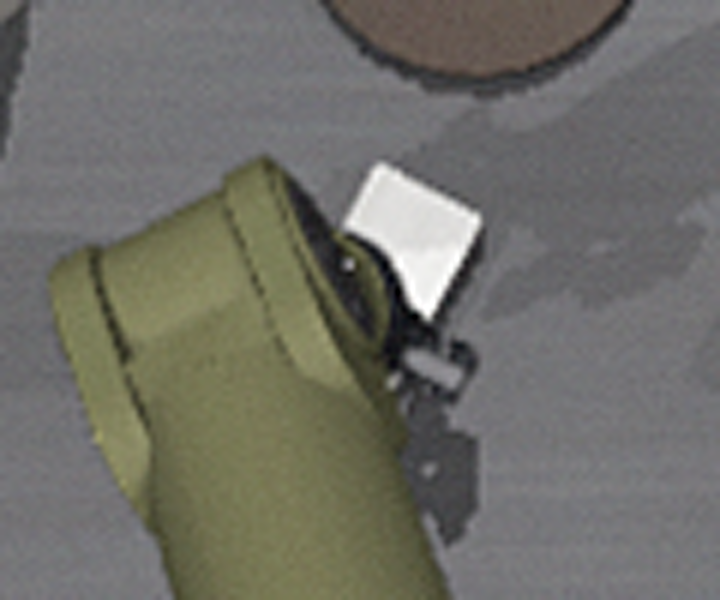

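```bash
python3 - <<'E'
from h import *
p=get_image("side");t=get_image("top")
z=np.array([-.434,-.901,0])*0
w=np.array([.434,.901,0])
for q,n in ((p,"side"),(t,"top")):
    P=np.array([282,585.6,198.4]); pts=proj(q,[P,P+[0,0,40],P+42.5*w+[0,0,13],P-42.5*w+[0,0,13]]); print(n,pts)
    f=cv2.imread(f"pics/{n}0.png"); c=np.clip(pts[0].astype(int),50,500)
    x0,y0=c[0]-50,c[1]-40
    a=cv2.resize(f[y0:y0+80,x0:x0+100],None,fx=7,fy=7,interpolation=cv2.INTER_CUBIC)
    for u in pts: cv2.circle(a,(int((u[0]-x0+.5)*7),int((u[1]-y0+.5)*7)),4,(0,0,255),-1)
    cv2.imwrite(f"pics/start_{n}.png",a)
show()
E
```

```text
side [[198.24075012  95.11123162]
 [197.18949433  85.00582842]
 [203.13606636  88.15219075]
 [192.45901981  95.71425014]]
top [[ 53.76309105 312.77795682]
 [ 45.60506739 315.19736321]
 [ 35.9708704  306.15024837]
 [ 66.40467492 320.95122234]]
t 3.65 pos [435.4 218.5   3. ] psi -28.8 yaxis [-0. -0. -1.] F [ 0.91 -0.44  0.39] w 54.8 q [-0.7   0.17  0.2   2.06 -0.04  0.91  0.58]
```

View pics/start_side.png

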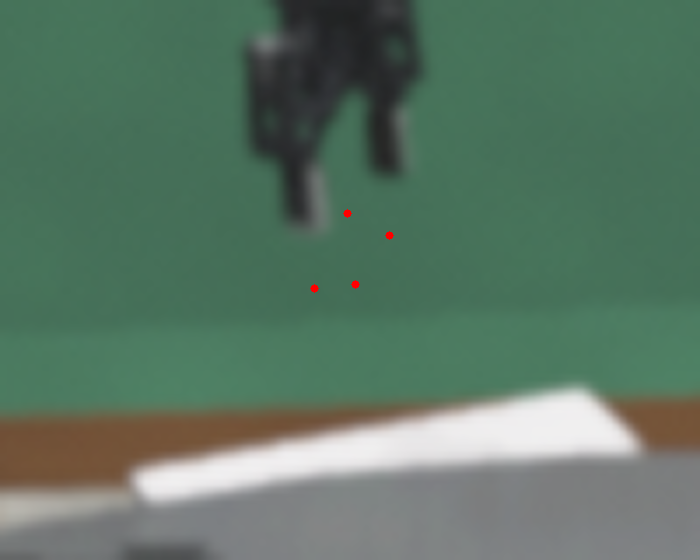

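View pics/start_top.png

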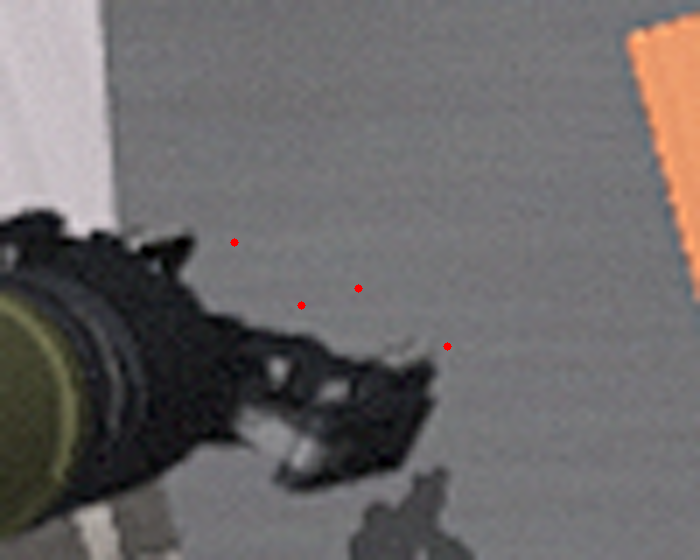

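>>> {"name": "carry_out", "arguments": {"plan": [[0,0,0,0,0,0,8.54],[0,0,0,0,0,0,8.54],[0,0,0,0,0,0,8.54],[0,0,0,0,0,0,8.54],[0,0.5,0,0,0,0,8.54],[0,1.0,0,0,0,0,8.54],[0,1.5,0,0,0,0,8.54],[0,2.0,0,0,0,0,8.54],[0,2.0,0,0,0,0,8.54]]}}

```text
t: 4.55
eef_pos: [434.7, 218.1, -18.0]
eef_rot: [-0.684, 0.685, -0.176, 0.175]
ft_force: [0.1, 0.0, 0.5]
width: 85.1
```

```bash
python3 - <<'E'
from h import *
show()
q=get_image("side"); f=q["frame"]
c=proj(q,[[435.5,218.5,30]])[0].astype(int)
a=cv2.resize(f[c[1]-45:c[1]+45,c[0]-60:c[0]+60,::-1],None,fx=6,fy=6,interpolation=cv2.INTER_CUBIC)
cv2.imwrite("pics/g3.png",a)
E
```

```text
t 4.55 pos [434.7 218.1 -18. ] psi -28.8 yaxis [-0.002 -0.001 -1.   ] F [0.11 0.04 0.52] w 85.1 q [-0.7   0.21  0.19  2.08 -0.05  0.87  0.59]
```

View pics/g3.png

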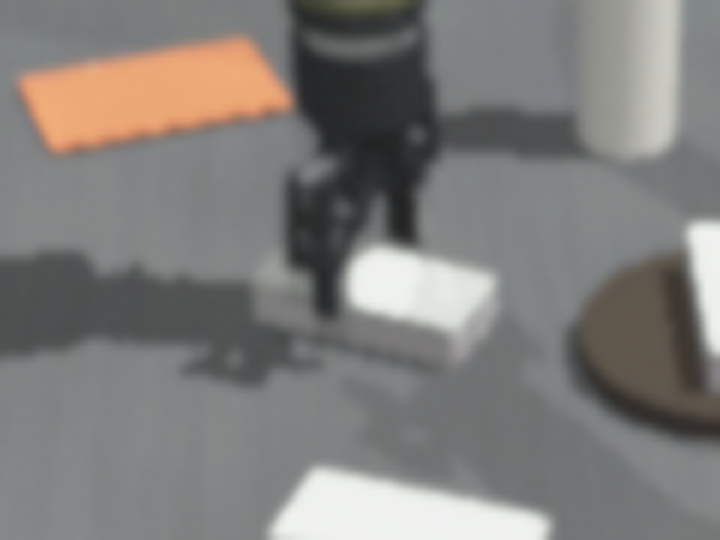

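>>> {"name": "carry_out", "arguments": {"plan": [[0,0.6,0,0,0,0,8.54],[0,1.1,0,0,0,0,8.54],[0,1.5,0,0,0,0,8.54],[0,1.5,0,0,0,0,8.54],[0,1.5,0,0,0,0,5.2],[0,1.5,0,0,0,0,5.2],[0,1.5,0,0,0,0,5.2],[0,1.5,0,0,0,0,5.2],[0,1.5,0,0,0,0,5.2],[0,1.5,0,0,0,0,5.2]], "squeeze": 40}}

```text
t: 5.6
eef_pos: [436.1, 219.0, -31.4]
eef_rot: [0.685, -0.684, 0.176, -0.176]
ft_force: [0.2, 1.0, 3.7]
width: 58.7
```

```bash
python3 - <<'E'
from h import *
show()
q=get_image("side"); f=q["frame"]
c=proj(q,[[435.5,218.5,30]])[0].astype(int)
a=cv2.resize(f[c[1]-45:c[1]+45,c[0]-60:c[0]+60,::-1],None,fx=6,fy=6,interpolation=cv2.INTER_CUBIC)
cv2.imwrite("pics/g4.png",a)
E
```

```text
t 5.6 pos [436.1 219.  -31.4] psi -28.8 yaxis [ 0.001  0.001 -1.   ] F [0.17 0.96 3.71] w 58.7 q [-0.7   0.23  0.19  2.08 -0.06  0.83  0.6 ]
```

View pics/g4.png

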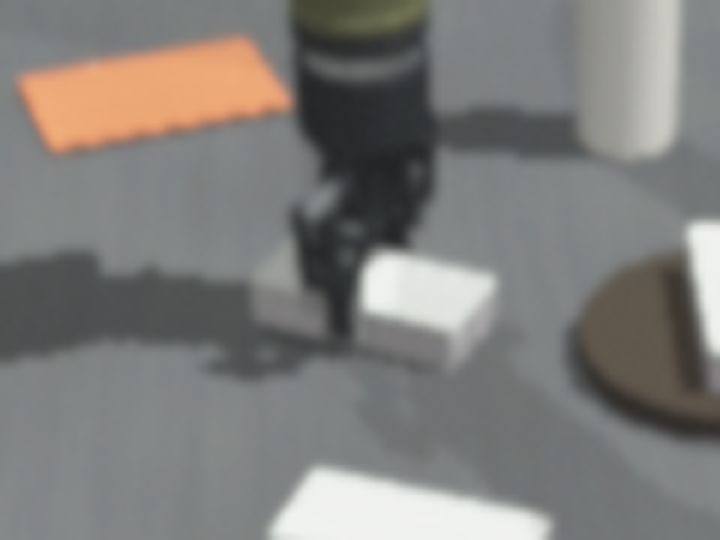

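>>> {"name": "carry_out", "arguments": {"plan": [[0,-1,0,0,0,0,5.2],[0,-3,0,0,0,0,5.2],[0,-6,0,0,0,0,5.2],[0,-9,0,0,0,0,5.2],[0,-12,0,0,0,0,5.2],[0,-13,0,0,0,0,5.2],[0,-13,0,0,0,0,5.2],[0,-13,0,0,0,0,5.2],[0,-13,0,0,0,0,5.2]]}}

```text
t: 6.55
eef_pos: [434.1, 217.7, 96.1]
eef_rot: [-0.684, 0.686, -0.177, 0.175]
ft_force: [-0.2, -0.2, -2.0]
width: 59.3
```

```bash
python3 - <<'E'
from h import *
show()
q=get_image("side"); show();f=q["frame"]
c=proj(q,[[435.5,218.5,130]])[0].astype(int)
a=cv2.resize(f[c[1]-45:c[1]+45,c[0]-60:c[0]+60,::-1],None,fx=6,fy=6,interpolation=cv2.INTER_CUBIC)
cv2.imwrite("pics/g5.png",a)
for pos,a in (([647,164.5,100],88.2),([645.5,-206.5,100],-74.7)): print(rel(pos,a))
E
```

```text
t 6.55 pos [434.1 217.7  96.1] psi -28.8 yaxis [-0.003 -0.002 -1.   ] F [-0.19 -0.18 -1.98] w 59.3 q [-0.71  0.05  0.2   1.98 -0.01  1.11  0.56]
t 6.6 pos [434.2 217.8  96.2] psi -28.8 yaxis [-0.003 -0.002 -1.   ] F [-0.04 -0.49 -2.76] w 59.1 q [-0.71  0.05  0.2   1.98 -0.01  1.11  0.56]
(array([21.21, -0.43,  5.58]), array([ 0.2, 63. ,  0. ]), np.float64(-16.067454581650054))
(array([ 38.96,  -0.36, -26.99]), array([ 0.2, 45.9, -0. ]), np.float64(33.037603105513085))
```

View pics/g5.png

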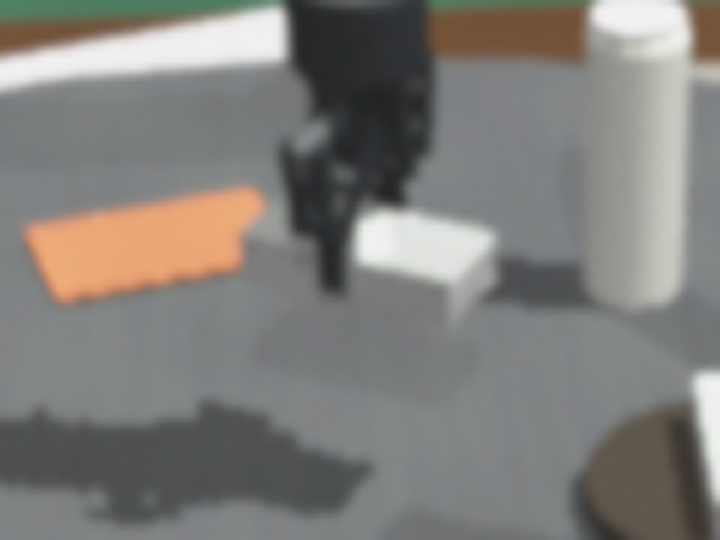

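```bash
cat >> h.py <<'E'
def relc(cur,pos,tinyaw):
    """cur=(x,y,z,psi) commanded -> shift, turn about y, new psi"""
    R=Rdown(np.radians(cur[3])); pos=np.array(pos,float); az=np.degrees(np.arctan2(pos[1],pos[0]))
    best=min([tinyaw+k*180 for k in range(-3,4)],key=lambda a:abs(((a-PSI0)-(az-AZ0)+180)%360-180))
    rot=(cur[3]-best+180)%360-180
    return np.round(R.T@(pos-np.array(cur[:3]))/10,2),round(rot,1),round(best,1)
E
python3 - <<'E'
from h import *
print(relc((435.5,218.5,98,-28.8),(648,164.9,98),88.2))
E
```

```text
(array([21.2 ,  0.  ,  5.54]), 63.0, 628.2)
```

>>> {"name": "carry_out", "arguments": {"plan": [[21.2,0,5.54,0,63,0,5.2],[21.2,0,5.54,0,63,0,5.2],[21.2,0,5.54,0,63,0,5.2],[21.2,0,5.54,0,63,0,5.2],[21.2,0,5.54,0,63,0,5.2],[21.2,0,5.54,0,63,0,5.2],[21.2,0,5.54,0,63,0,5.2],[21.2,0,5.54,0,63,0,5.2],[21.2,0,5.54,0,63,0,5.2],[21.2,0,5.54,0,63,0,5.2],[21.2,3,5.54,0,63,0,5.2],[21.2,5,5.54,0,63,0,5.2],[21.2,6.5,5.54,0,63,0,5.2],[21.2,7,5.54,0,63,0,5.2],[21.2,7,5.54,0,63,0,5.2],[21.2,7,5.54,0,63,0,5.2]]}}

```text
t: 8.2
eef_pos: [648.8, 165.0, 29.1]
eef_rot: [-0.493, 0.492, -0.508, 0.508]
ft_force: [0.3, 0.0, -2.4]
width: 59.1
```

```bash
python3 - <<'E'
from h import *
show()
q=get_image("side"); show();f=q["frame"]
c=proj(q,[[647,164.5,60]])[0].astype(int)
a=cv2.resize(f[c[1]-45:c[1]+45,c[0]-60:c[0]+60,::-1],None,fx=6,fy=6,interpolation=cv2.INTER_CUBIC)
cv2.imwrite("pics/g6.png",a)
E
```

```text
t 8.2 pos [648.8 165.   29.1] psi -91.8 yaxis [ 0.002  0.    -1.   ] F [ 0.26  0.02 -2.41] w 59.1 q [-0.61  0.51  0.42  1.6  -0.22  1.08 -0.16]
t 8.25 pos [649.  165.1  29.4] psi -91.8 yaxis [ 0.002  0.001 -1.   ] F [ 0.13 -0.13 -1.12] w 59.3 q [-0.61  0.51  0.42  1.6  -0.22  1.08 -0.16]
```

View pics/g6.png

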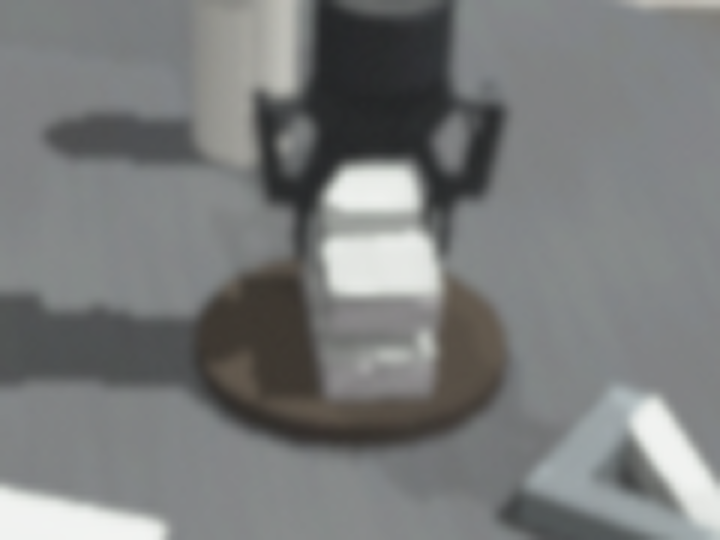

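>>> {"name": "carry_out", "arguments": {"plan": [[0,0.6,0,0,0,0,5.2],[0,1.0,0,0,0,0,5.2],[0,1.1,0,0,0,0,5.2],[0,1.1,0,0,0,0,5.2]]}}

```text
t: 8.65
eef_pos: [647.8, 164.9, 16.9]
eef_rot: [0.492, -0.492, 0.508, -0.508]
ft_force: [-0.3, -0.5, -3.2]
width: 59.3
```

```bash
python3 - <<'E'
from h import *
show()
q=get_image("side"); show();f=q["frame"]
c=proj(q,[[647,164.5,60]])[0].astype(int)
a=cv2.resize(f[c[1]-45:c[1]+45,c[0]-60:c[0]+60,::-1],None,fx=6,fy=6,interpolation=cv2.INTER_CUBIC)
cv2.imwrite("pics/g7.png",a)
E
```

```text
t 8.65 pos [647.8 164.9  16.9] psi -91.8 yaxis [-0. -0. -1.] F [-0.29 -0.54 -3.22] w 59.3 q [-0.6   0.52  0.41  1.61 -0.23  1.07 -0.16]
t 8.7 pos [648.  164.9  17. ] psi -91.8 yaxis [ 0.  0. -1.] F [ 0.25 -0.05 -2.28] w 59.3 q [-0.6   0.52  0.41  1.61 -0.23  1.07 -0.16]
```

View pics/g7.png

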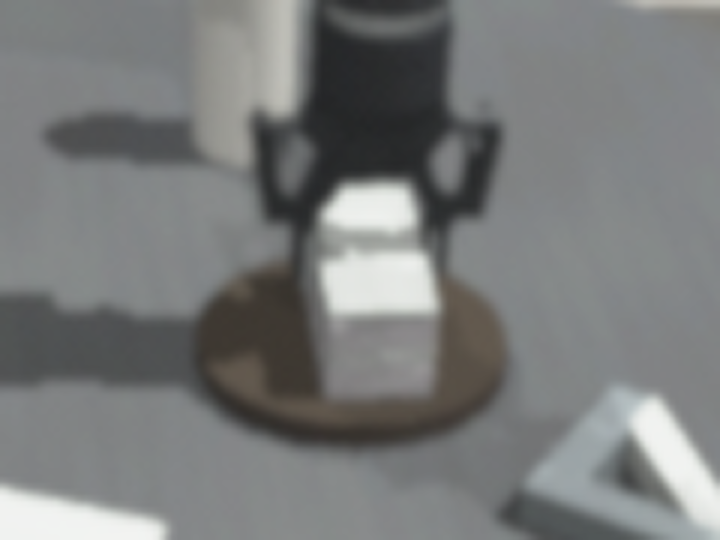

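>>> {"name": "carry_out", "arguments": {"plan": [[0,0.1,0,0,0,0,5.2],[0,0.15,0,0,0,0,5.2],[0,0.15,0,0,0,0,5.2]]}}

```text
t: 9.0
eef_pos: [648.2, 164.9, 16.6]
eef_rot: [0.492, -0.492, 0.508, -0.508]
ft_force: [-2.9, -1.5, 5.3]
width: 59.4
```

```bash
python3 - <<'E'
from h import *
show()
E
```

```text
t 9.0 pos [648.2 164.9  16.6] psi -91.8 yaxis [ 0.  0. -1.] F [-2.94 -1.49  5.35] w 59.4 q [-0.6   0.52  0.41  1.61 -0.23  1.07 -0.16]
```

>>> {"name": "carry_out", "arguments": {"plan": [[0,-0.05,0,0,0,0,5.2],[0,-0.05,0,0,0,0,8],[0,-0.05,0,0,0,0,8],[0,-0.05,0,0,0,0,8],[0,-0.05,0,0,0,0,8.54],[0,-0.05,0,0,0,0,8.54],[0,-3,0,0,0,0,8.54],[0,-7,0,0,0,0,8.54],[0,-11,0,0,0,0,8.54],[0,-12,0,0,0,0,8.54]]}}

```text
t: 10.0
eef_pos: [651.1, 165.3, 141.3]
eef_rot: [-0.495, 0.489, -0.507, 0.509]
ft_force: [1.2, -0.2, 1.7]
width: 85.4
```

```bash
python3 - <<'E'
from h import *
show()
print(relc((648,164.9,135.5,-91.8),(446,-17,100),-24.4))
print(relc((648,164.9,135.5,-91.8),(441.5,-292,100),18.2))
E
```

```text
t 10.0 pos [651.1 165.3 141.3] psi -91.8 yaxis [ 0.008  0.003 -1.   ] F [ 1.24 -0.23  1.75] w 85.4 q [-0.63  0.41  0.45  1.49 -0.18  1.27 -0.19]
(array([ 18.82,   3.55, -19.62]), -67.4, -384.4)
(array([ 46.32,   3.55, -19.2 ]), 70.0, -521.8)
```

>>> {"name": "carry_out", "arguments": {"plan": [[18.83,3.55,-19.57,0,-67.4,0,8.54],[18.83,3.55,-19.57,0,-67.4,0,8.54],[18.83,3.55,-19.57,0,-67.4,0,8.54],[18.83,3.55,-19.57,0,-67.4,0,8.54],[18.83,3.55,-19.57,0,-67.4,0,8.54],[18.83,3.55,-19.57,0,-67.4,0,8.54],[18.83,3.55,-19.57,0,-67.4,0,8.54],[18.83,3.55,-19.57,0,-67.4,0,8.54],[18.83,3.55,-19.57,0,-67.4,0,8.54],[18.83,3.55,-19.57,0,-67.4,0,8.54],[18.83,3.55,-19.57,0,-67.4,0,8.54]]}}

```text
t: 11.1
eef_pos: [446.4, -17.0, 99.9]
eef_rot: [-0.691, 0.691, -0.15, 0.15]
ft_force: [0.7, 0.6, -0.4]
width: 85.5
```

```bash
python3 - <<'E'
from h import *
show()
p=get_image("top"); cv2.imwrite("pics/t2.png",p["frame"][:,:,::-1])
for o in tins(p,[(382,249,30),(353,180,48),(228,180,78)]): print(o and (np.round(o[:5],1),np.round(o[5],1)))
show()
E
```

```text
t 11.1 pos [446.4 -17.   99.9] psi -24.5 yaxis [-0. -0. -1.] F [ 0.66  0.62 -0.4 ] w 85.5 q [-0.5  -0.06  0.47  2.07  0.03  1.12  1.1 ]
(array([ 439.9, -291.4,   17.9,  130.1,   60. ]), array([ 440. , -291.6]))
(array([ 645. , -206.1,  -74.3,  130.3,   59.7]), array([ 645.2, -206.6]))
(array([646.4, 164.1,  88.4, 129.6,  60. ]), array([646.5, 164.1]))
t 11.15 pos [446.4 -17.   99.9] psi -24.5 yaxis [-0. -0. -1.] F [-0.51  0.65  0.52] w 85.7 q [-0.5  -0.06  0.47  2.07  0.03  1.12  1.1 ]
```

View pics/t2.png

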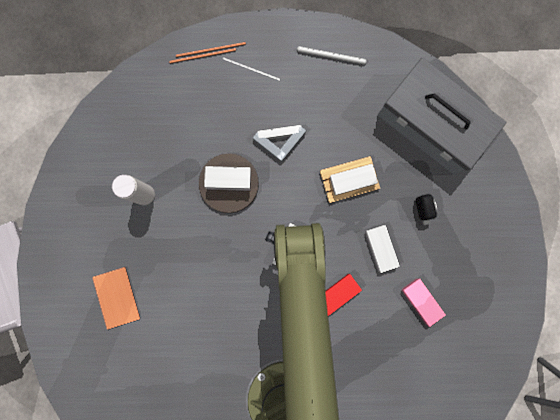

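>>> {"name": "carry_out", "arguments": {"plan": [[0,4,0,0,0,0,8.54],[0,8,0,0,0,0,8.54],[0,11,0,0,0,0,8.54],[0,12.5,0,0,0,0,8.54],[0,13.1,0,0,0,0,8.54],[0,13.1,0,0,0,0,8.54],[0,13.1,0,0,0,0,5.2],[0,13.1,0,0,0,0,5.2],[0,13.1,0,0,0,0,5.2],[0,13.1,0,0,0,0,5.2],[0,13.1,0,0,0,0,5.2]]}}

```text
t: 12.25
eef_pos: [447.9, -16.6, -29.6]
eef_rot: [0.692, -0.691, 0.149, -0.15]
ft_force: [-0.6, 0.7, 6.1]
width: 59.3
```

>>> {"name": "carry_out", "arguments": {"plan": [[0,-1,0,0,0,0,5.2],[0,-3,0,0,0,0,5.2],[0,-6,0,0,0,0,5.2],[0,-9,0,0,0,0,5.2],[0,-12,0,0,0,0,5.2],[0,-13,0,0,0,0,5.2],[0,-13,0,0,0,0,5.2],[0,-13,0,0,0,0,5.2],[0,-13,0,0,0,0,5.2]], "squeeze": 50}}

```text
t: 13.15
eef_pos: [444.7, -17.3, 97.1]
eef_rot: [-0.691, 0.692, -0.151, 0.148]
ft_force: [-1.0, -0.8, -5.7]
width: 58.9
```

```bash
python3 - <<'E'
from h import *
show()
q=get_image("side"); show();f=q["frame"]; show(); get_image("side"); show()
c=proj(q,[[446,-17,110]])[0].astype(int)
a=cv2.resize(f[c[1]-45:c[1]+45,c[0]-60:c[0]+60,::-1],None,fx=5,fy=5,interpolation=cv2.INTER_CUBIC)
cv2.imwrite("pics/g8.png",a)
print(relc((446.5,-17.1,99,-24.4),(646.6,-207,99),-74.6))
print(relc((446.5,-17.1,99,-24.4),(648,164.6,99),88.2))
E
```

```text
t 13.15 pos [444.7 -17.3  97.1] psi -24.4 yaxis [-0.004 -0.001 -1.   ] F [-0.95 -0.81 -5.73] w 58.9 q [-0.51 -0.05  0.48  2.08  0.03  1.12  1.1 ]
t 13.2 pos [444.9 -17.3  97.3] psi -24.4 yaxis [-0.003 -0.001 -1.   ] F [ 0.61 -0.49 -6.05] w 58.4 q [-0.51 -0.05  0.48  2.08  0.03  1.12  1.1 ]
t 13.2 pos [444.9 -17.3  97.3] psi -24.4 yaxis [-0.003 -0.001 -1.   ] F [ 0.61 -0.49 -6.05] w 58.4 q [-0.51 -0.05  0.48  2.08  0.03  1.12  1.1 ]
t 13.25 pos [445.1 -17.3  97.5] psi -24.4 yaxis [-0.003 -0.001 -1.   ] F [ 0.94 -0.04 -6.39] w 59.2 q [-0.51 -0.05  0.48  2.07  0.03  1.12  1.1 ]
(array([26.07,  0.  , -9.03]), 50.2, -434.6)
(array([10.84,  0.  , 24.87]), 67.4, 628.2)
```

View pics/g8.png

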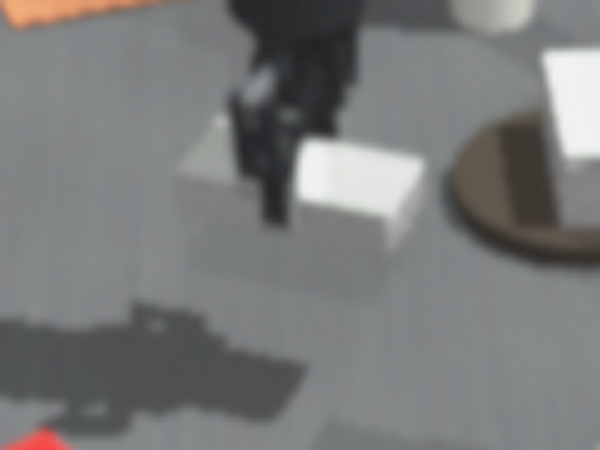

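>>> {"name": "carry_out", "arguments": {"plan": [[26.07,0,-9.03,0,50.2,0,5.2],[26.07,0,-9.03,0,50.2,0,5.2],[26.07,0,-9.03,0,50.2,0,5.2],[26.07,0,-9.03,0,50.2,0,5.2],[26.07,0,-9.03,0,50.2,0,5.2],[26.07,0,-9.03,0,50.2,0,5.2],[26.07,0,-9.03,0,50.2,0,5.2],[26.07,0,-9.03,0,50.2,0,5.2],[26.07,0,-9.03,0,50.2,0,5.2],[26.07,3,-9.03,0,50.2,0,5.2],[26.07,5,-9.03,0,50.2,0,5.2],[26.07,6.5,-9.03,0,50.2,0,5.2],[26.07,7.5,-9.03,0,50.2,0,5.2],[26.07,8,-9.03,0,50.2,0,5.2],[26.07,8,-9.03,0,50.2,0,5.2],[26.07,8,-9.03,0,50.2,0,5.2]]}}

```text
t: 14.85
eef_pos: [647.2, -207.5, 20.0]
eef_rot: [0.563, -0.562, 0.428, -0.429]
ft_force: [0.3, 0.9, -6.3]
width: 58.8
```

```bash
python3 - <<'E'
from h import *
show()
q=get_image("side"); show();f=q["frame"]
c=proj(q,[[646,-206,50]])[0].astype(int)
a=cv2.resize(f[c[1]-50:c[1]+50,c[0]-60:c[0]+60,::-1],None,fx=6,fy=6,interpolation=cv2.INTER_CUBIC)
cv2.imwrite("pics/g9.png",a)
E
```

```text
t 14.85 pos [ 647.2 -207.5   20. ] psi -74.6 yaxis [ 0.002 -0.001 -1.   ] F [ 0.34  0.94 -6.25] w 58.8 q [-0.2   0.59  0.65  1.58 -0.38  1.1   0.81]
t 14.9 pos [ 647.2 -207.5   20. ] psi -74.6 yaxis [ 0.002 -0.001 -1.   ] F [ 0.12 -1.06 -5.97] w 59.1 q [-0.2   0.59  0.65  1.58 -0.38  1.1   0.81]
```

View pics/g9.png

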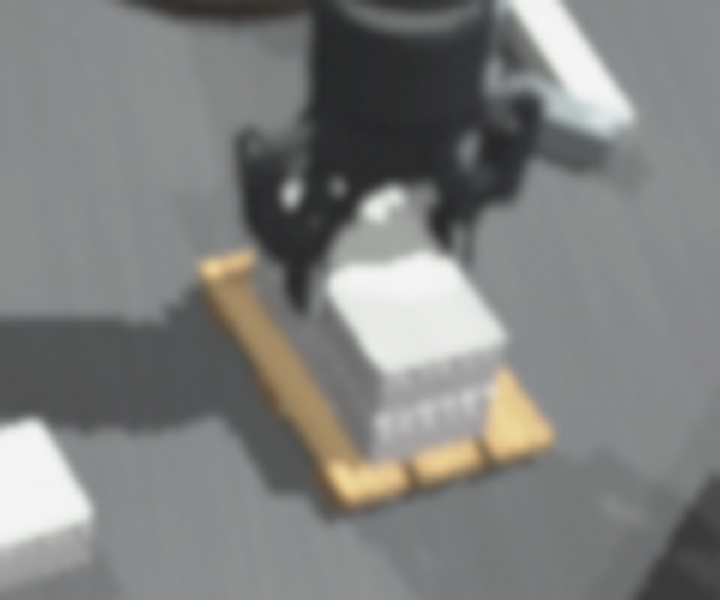

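>>> {"name": "carry_out", "arguments": {"plan": [[0,0.15,0,0,0,0,5.2],[0,0.25,0,0,0,0,5.2],[0,0.3,0,0,0,0,5.2],[0,0.3,0,0,0,0,5.2]]}}

```text
t: 15.3
eef_pos: [647.2, -207.5, 18.6]
eef_rot: [0.563, -0.562, 0.428, -0.429]
ft_force: [-5.2, 2.1, 7.2]
width: 59.0
```

>>> {"name": "carry_out", "arguments": {"plan": [[0,-0.1,0,0,0,0,5.2],[0,-0.1,0,0,0,0,5.2],[0,-0.1,0,0,0,0,8.54],[0,-0.1,0,0,0,0,8.54],[0,-0.1,0,0,0,0,8.54],[0,-0.1,0,0,0,0,8.54],[0,-0.1,0,0,0,0,8.54],[0,-3,0,0,0,0,8.54],[0,-7,0,0,0,0,8.54],[0,-11,0,0,0,0,8.54],[0,-12,0,0,0,0,8.54]]}}

```text
t: 16.4
eef_pos: [649.1, -208.6, 141.5]
eef_rot: [0.563, -0.561, 0.426, -0.431]
ft_force: [1.0, -0.4, 0.0]
width: 85.0
```

```bash
python3 - <<'E'
from h import *
show()
print(relc((646.6,-207,136,-74.6),(442,-292,100),18.1))
E
```

```text
t 16.4 pos [ 649.1 -208.6  141.5] psi -74.6 yaxis [ 0.008 -0.002 -1.   ] F [ 0.99 -0.44  0.04] w 85.0 q [-0.24  0.48  0.7   1.47 -0.31  1.3   0.76]
(array([  2.76,   3.6 , -21.98]), 87.3, -521.9)
```

>>> {"name": "carry_out", "arguments": {"plan": [[2.76,3.6,-21.98,0,87.3,0,8.54],[2.76,3.6,-21.98,0,87.3,0,8.54],[2.76,3.6,-21.98,0,87.3,0,8.54],[2.76,3.6,-21.98,0,87.3,0,8.54],[2.76,3.6,-21.98,0,87.3,0,8.54],[2.76,3.6,-21.98,0,87.3,0,8.54],[2.76,3.6,-21.98,0,87.3,0,8.54],[2.76,3.6,-21.98,0,87.3,0,8.54],[2.76,3.6,-21.98,0,87.3,0,8.54],[2.76,3.6,-21.98,0,87.3,0,8.54],[2.76,3.6,-21.98,0,87.3,0,8.54],[2.76,3.6,-21.98,0,87.3,0,8.54],[2.76,3.6,-21.98,0,87.3,0,8.54]]}}

```text
t: 17.7
eef_pos: [441.8, -292.0, 99.9]
eef_rot: [0.112, -0.112, 0.698, -0.698]
ft_force: [-1.0, -0.2, -0.3]
width: 85.6
```

```bash
python3 - <<'E'
from h import *
show()
p=get_image("top"); cv2.imwrite("pics/t3.png",p["frame"][:,:,::-1])
for o in tins(p,[(382,249,30),(355,179,78),(228,178,78)]): print(o and (np.round(o[:5],1),np.round(o[5],1)))
E
```

```text
t 17.7 pos [ 441.8 -292.    99.9] psi -161.8 yaxis [ 0.  0. -1.] F [-1.02 -0.17 -0.34] w 85.6 q [-0.43  0.23  1.08  1.9  -0.22  1.14 -0.51]
None
(array([ 645.6, -206.9,  -74.4,  129.9,   60. ]), array([ 645.8, -207.2]))
(array([646.4, 164.1,  88.4, 129.5,  60.1]), array([646.5, 164.1]))
```

View pics/t3.png

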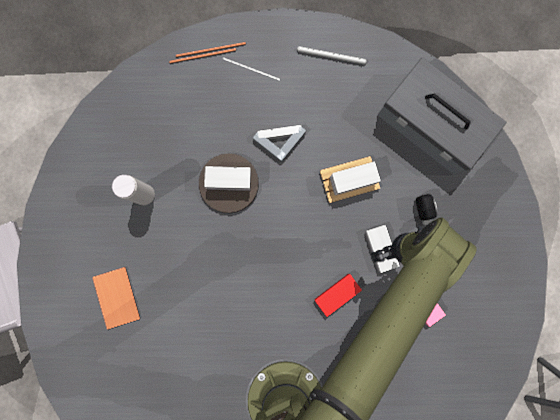

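>>> {"name": "carry_out", "arguments": {"plan": [[0,4,0,0,0,0,8.54],[0,8,0,0,0,0,8.54],[0,11,0,0,0,0,8.54],[0,12.5,0,0,0,0,8.54],[0,13.1,0,0,0,0,8.54],[0,13.1,0,0,0,0,8.54]]}}

```text
t: 18.35
eef_pos: [442.0, -292.4, -30.8]
eef_rot: [-0.111, 0.111, -0.698, 0.698]
ft_force: [0.1, 0.3, 0.1]
width: 85.5
```

```bash
python3 - <<'E'
from h import *
show()
q=get_image("side");f=q["frame"]
c=proj(q,[[446,-300,50]])[0].astype(int)
a=cv2.resize(f[c[1]-60:c[1]+60,c[0]-60:c[0]+90,::-1],None,fx=5,fy=5,interpolation=cv2.INTER_CUBIC)
cv2.imwrite("pics/g10.png",a)
E
```

```text
t 18.35 pos [ 442.  -292.4  -30.8] psi -161.9 yaxis [ 0. -0. -1.] F [0.06 0.28 0.1 ] w 85.5 q [-0.26  0.45  0.94  2.   -0.45  0.91 -0.34]
```

View pics/g10.png

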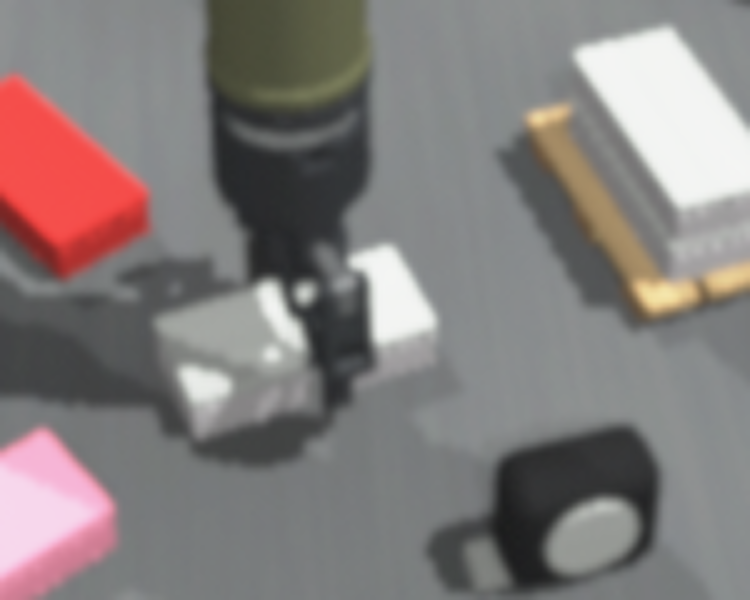

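Fingers straddle the third tin (tip near (340,400) in the crop, beside the tin's side face); closing and lifting.

>>> {"name": "carry_out", "arguments": {"plan": [[0,0,0,0,0,0,5.2],[0,0,0,0,0,0,5.2],[0,0,0,0,0,0,5.2],[0,0,0,0,0,0,5.2],[0,0,0,0,0,0,5.2],[0,0,0,0,0,0,5.2],[0,-1,0,0,0,0,5.2],[0,-3,0,0,0,0,5.2],[0,-6,0,0,0,0,5.2],[0,-10,0,0,0,0,5.2],[0,-14,0,0,0,0,5.2],[0,-16,0,0,0,0,5.2],[0,-16,0,0,0,0,5.2],[0,-16,0,0,0,0,5.2],[0,-16,0,0,0,0,5.2]]}}

```text
t: 19.9
eef_pos: [440.8, -291.2, 127.7]
eef_rot: [0.111, -0.112, 0.699, -0.698]
ft_force: [0.4, -0.0, -1.5]
width: 59.0
```

```bash
python3 - <<'E'
from h import *
show()
for i in range(2): get_image("side"); show()
# full: target top of pile (646.6,-207) ; empty (648.2,164.9)
print(relc((442,-292,129,-161.9),(646.5,-206.9,129),-74.6))
print(relc((442,-292,129,-161.9),(648.2,165,129),88.3))
E
```

```text
t 19.9 pos [ 440.8 -291.2  127.7] psi -161.9 yaxis [-0.002  0.001 -1.   ] F [ 0.36 -0.02 -1.53] w 59.0 q [-0.47  0.19  1.12  1.87 -0.18  1.19 -0.55]
t 19.95 pos [ 440.8 -291.3  127.5] psi -161.9 yaxis [-0.003  0.001 -1.   ] F [-0.91  0.33 -2.42] w 59.0 q [-0.47  0.19  1.12  1.87 -0.18  1.19 -0.55]
t 20.0 pos [ 440.8 -291.5  127.6] psi -161.9 yaxis [-0.003  0.001 -1.   ] F [-0.31  0.71 -2.61] w 58.7 q [-0.47  0.19  1.12  1.87 -0.18  1.19 -0.55]
(array([-22.08,   0.  ,  -1.74]), -87.3, -434.6)
(array([-33.8 ,   0.  , -37.03]), -70.2, 268.3)
```

>>> {"name": "carry_out", "arguments": {"plan": [[-33.82,0,-37.03,0,-70.2,0,5.2],[-33.82,0,-37.03,0,-70.2,0,5.2],[-33.82,0,-37.03,0,-70.2,0,5.2],[-33.82,0,-37.03,0,-70.2,0,5.2],[-33.82,0,-37.03,0,-70.2,0,5.2],[-33.82,0,-37.03,0,-70.2,0,5.2],[-33.82,0,-37.03,0,-70.2,0,5.2],[-33.82,0,-37.03,0,-70.2,0,5.2],[-33.82,0,-37.03,0,-70.2,0,5.2],[-33.82,0,-37.03,0,-70.2,0,5.2],[-33.82,0,-37.03,0,-70.2,0,5.2],[-33.82,0,-37.03,0,-70.2,0,5.2],[-33.82,0,-37.03,0,-70.2,0,5.2],[-33.82,0,-37.03,0,-70.2,0,5.2]]}}

```text
t: 21.4
eef_pos: [648.1, 162.5, 128.7]
eef_rot: [-0.491, 0.492, -0.508, 0.508]
ft_force: [-0.4, -0.6, -2.4]
width: 58.9
```

```bash
python3 - <<'E'
from h import *
show()
E
```

```text
t 21.4 pos [648.1 162.5 128.7] psi -91.9 yaxis [-0.001 -0.001 -1.   ] F [-0.41 -0.55 -2.42] w 58.9 q [-0.79  0.46  0.67  1.51 -0.29  1.27 -0.11]
```

>>> {"name": "carry_out", "arguments": {"plan": [[0,2,0,0,0,0,5.2],[0,4.5,0,0,0,0,5.2],[0,6.5,0,0,0,0,5.2],[0,7.5,0,0,0,0,5.2],[0,7.9,0,0,0,0,5.2],[0,7.9,0,0,0,0,5.2],[0,7.9,0,0,0,0,5.2]]}}

```text
t: 22.1
eef_pos: [649.3, 164.8, 51.3]
eef_rot: [-0.493, 0.492, -0.507, 0.508]
ft_force: [-1.0, 0.1, -2.1]
width: 59.1
```

```bash
python3 - <<'E'
from h import *
show()
q=get_image("side"); show();f=q["frame"]
c=proj(q,[[647,164.5,60]])[0].astype(int)
a=cv2.resize(f[c[1]-50:c[1]+50,c[0]-60:c[0]+60,::-1],None,fx=6,fy=6,interpolation=cv2.INTER_CUBIC)
cv2.imwrite("pics/g11.png",a)
E
```

```text
t 22.1 pos [649.3 164.8  51.3] psi -91.7 yaxis [ 0.002  0.001 -1.   ] F [-1.04  0.12 -2.12] w 59.1 q [-0.77  0.53  0.64  1.58 -0.34  1.14 -0.08]
t 22.15 pos [649.3 165.   51.4] psi -91.7 yaxis [ 0.002  0.001 -1.   ] F [ 1.52  0.8  -2.3 ] w 59.0 q [-0.77  0.53  0.64  1.58 -0.34  1.14 -0.08]
```

View pics/g11.png

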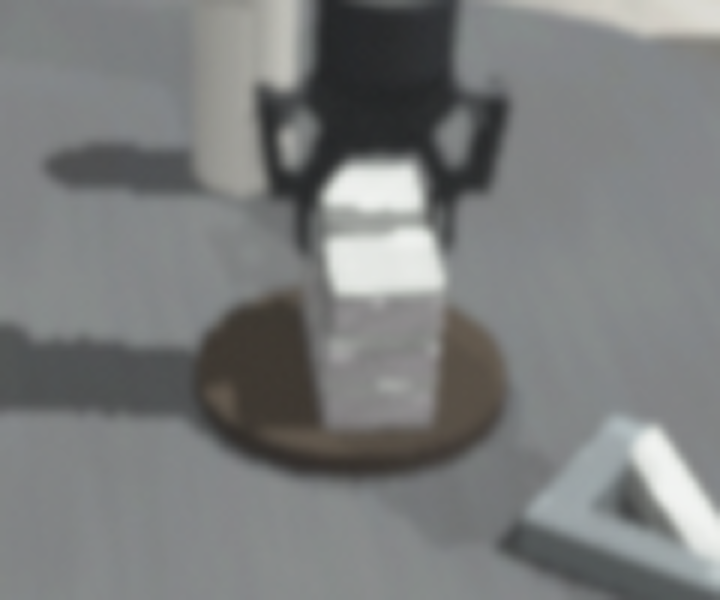

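Hovering 2–3 mm over the pile, edges lined up (pile from (325,425) to (440,295) in the crop). Lower to contact.

>>> {"name": "carry_out", "arguments": {"plan": [[0,0.15,0,0,0,0,5.2],[0,0.3,0,0,0,0,5.2],[0,0.35,0,0,0,0,5.2],[0,0.35,0,0,0,0,5.2]]}}

```text
t: 22.55
eef_pos: [649.0, 165.2, 48.5]
eef_rot: [-0.493, 0.492, -0.507, 0.507]
ft_force: [-3.0, 0.2, 5.4]
width: 59.3
```

>>> {"name": "carry_out", "arguments": {"plan": [[0,-0.05,0,0,0,0,5.2],[0,-0.05,0,0,0,0,5.2],[0,-0.05,0,0,0,0,8.54],[0,-0.05,0,0,0,0,8.54],[0,-0.05,0,0,0,0,8.54],[0,-0.05,0,0,0,0,8.54],[0,-0.05,0,0,0,0,8.54],[0,-3,0,0,0,0,8.54],[0,-7,0,0,0,0,8.54],[0,-11,0,0,0,0,8.54],[0,-12,0,0,0,0,8.54],[18,-12,-20,0,0,0,8.54],[18,-12,-20,0,0,0,8.54],[18,-12,-20,0,0,0,8.54],[18,-12,-20,0,0,0,8.54],[18,-12,-20,0,0,0,8.54],[18,-12,-20,0,0,0,8.54],[18,-12,-20,0,0,0,8.54]]}}

```text
t: 24.35
eef_pos: [441.1, -10.6, 166.2]
eef_rot: [0.492, -0.491, 0.509, -0.507]
ft_force: [1.0, 0.5, 0.1]
width: 84.9
```

```bash
python3 - <<'E'
from h import *
show()
p=get_image("top"); cv2.imwrite("pics/t4.png",p["frame"][:,:,::-1])
for o in tins(p,[(355,179,78),(228,175,108)]): print(o and (np.round(o[:5],1),np.round(o[5],1)))
s=get_image("side"); cv2.imwrite("pics/s4.png",s["frame"][:,:,::-1])
E
```

```text
t 24.35 pos [441.1 -10.6 166.2] psi -91.9 yaxis [-0.     0.003 -1.   ] F [0.95 0.51 0.09] w 84.9 q [-0.86 -0.19  0.75  2.01  0.13  1.28 -0.19]
(array([ 645.8, -206.8,  -74.4,  129.6,   59.6]), array([ 645.8, -207.2]))
(array([647.3, 163.1,  88. , 130.2,  60. ]), array([647.4, 163.2]))
```

View pics/t4.png

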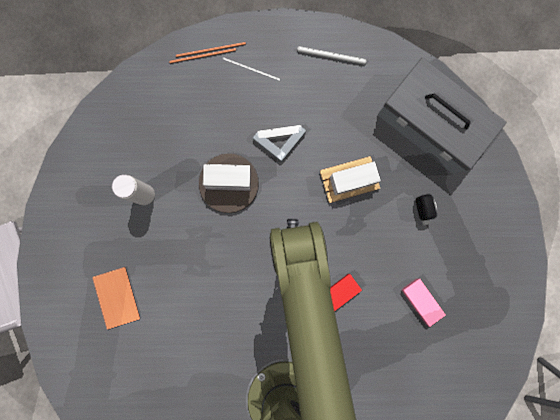

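View pics/s4.png

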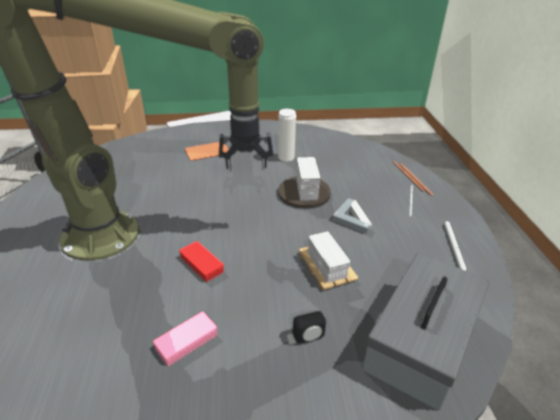

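```bash
python3 - <<'E'
import cv2,numpy as np
o=[]
for n in("side0","s4"):
    f=cv2.imread(f"pics/{n}.png")
    o.append(np.hstack([cv2.resize(f[145:215,265:345],None,fx=4.5,fy=4.5,interpolation=cv2.INTER_CUBIC),cv2.resize(f[225:295,290:370],None,fx=4.5,fy=4.5,interpolation=cv2.INTER_CUBIC)]))
a=np.vstack(o)[:600]; a=cv2.resize(np.vstack(o),None,fx=.95,fy=.95); print(a.shape); cv2.imwrite("pics/cmp.png",a)
E
```

```text
(598, 684, 3)
```

View pics/cmp.png

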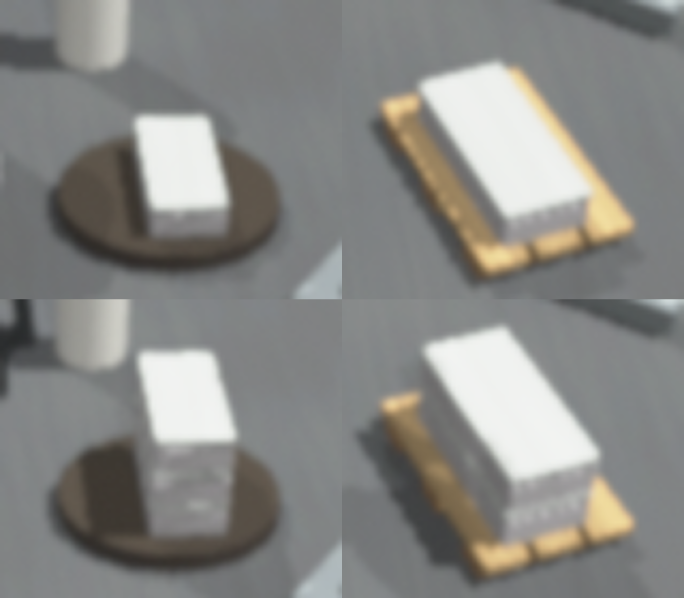

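```bash
python3 - <<'E'
from cell import *
print(hand_in(), state()["t"])
E
```

```text
the job is handed in; nothing more can be done
the job is handed in; nothing more can be done
```

I sorted and stacked all three tins and handed the job in at about 24.5 s of the 67 s allowed. `hand_in()` reports no verdict, so I don't know whether it passed.

**Sorting:** Lifting showed 2.0–2.8 N for the left tin, about 6 N for the middle one and 1.5–2.6 N for the right one. So the middle tin is full and is on the skid's tin, and the left and right tins are empty and are stacked on the round plate's tin.

**Last checks:**
- **Alignment:** The top-camera fit puts the full tin about 1 mm off its base. The two empties are about 1 mm and 2 mm off theirs. All are within 0.5° of square.
- **Base tins and the rest:** The side view shows both bottom tins where they were at the start and the piles flush. The spray can, tape measure and welding angle look unmoved by eye. The gripper is clear of everything.
- **Load under the piles:** I did not measure this. It follows only from the lift weights.

**Problems and disagreements:**
- **First grasp missed:** The fingers closed just above the left tin. The pictures showed the fingertips about 30 mm higher than the reported TCP implied. I lowered all grasps to match, and each then held at about 59 mm.
- **Cameras:** The two cameras disagreed by 2–4 mm in absolute position. I aimed between them, and the first placement showed the top camera reading about 1.5 mm low in x.

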